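# Press the cable-duct covers home along the duct

## Robot

A 6-joint arm with a two-finger parallel gripper is mounted at the origin on the work surface. World frame = base frame: x ahead of the robot, y to its left, z up, the work surface at z = 0. Lengths are in m, angles in rad, forces in N, time in s.
With the tool pointing down it reaches from about 0.25 to 0.775 m from the base axis. Payload 4 kg.
Tool frame: the origin (TCP) lies at the very end of the fingers, on their centre line; the grasp point (between the pads) lies 19 mm behind it; z points along the fingers, x is the direction in which the jaws open and shut, and the axes are right-handed (so a half turn about z gives the same grasp; the last joint's range is limited). The gripper opens to 94 mm and grips with 3 to 60 N. Pads are 16 mm wide; open, the fingers measure 119 mm over their backs; the gripper's body (75 mm by 177 mm) begins 78 mm behind the grasp point.
Start: joints at [1.186, 0.087, 1.371, -0, 1.684, -0.103], TCP at [0.153, 0.528, 0.206] pointing down, gripper open.
Joint ranges: [-3.1, 3.1], [-0.76, 2.03], [0.27, 2.55], [-1.08, 4.22], [0.17, 2.65], [-2.57, 2.57]. Speed limits (rad/s): [2.79, 2.79, 3.14, 3.14, 3.14, 3.14].

## Interface

Orientations are given as [roll, pitch, yaw] about the fixed x, y, z axes, in that order (R = Rz(yaw) Ry(pitch) Rx(roll)).
In Python, from bench import robot, cams, ticket gives the robot as it stands.
- The arm moves only by the tool jog_arm, never from a script. Its argument "series" is a list of rows, each an object of numbers: "x", "y", "z": the shift along the tool's x, y, z in m; "rx", "ry", "rz": the turn, a rotation vector about the tool's x, y, z in degrees. A call has 1 to 12 rows; each row shifts and turns the pose as measured when the row begins, along the tool's axes as they then stand; what a row does not reach is not made up. A row lasts 1/12 s, in which the tool goes at most 41.7 mm and 7.16 degrees, less where a joint would pass 70% of its speed; a pose out of reach is approached as far as the arm can. A call with a gripper value outside its range is refused whole. "claw" is the opening, from 0 (shut) to 1 (fully open), set as the call begins (left out, the last holds). The fingers move at their own pace and stop on an object; the grip force is fixed at half the most. Time passes only in rows, so rows that do not move let the fingers close. It gives the time, the measured TCP pose, the force and the opening at its end, in the units of the state.
- robot.get_obs(): the state, without advancing time (a new reading comes with each control period).
- cams.snapshot(name): name is "side" or "top" or "wrist"; returns a dict with "img" (480x640x3 uint8, red, green, blue), "mtx" (3x3 intrinsics, pixels), "k1" (the pictures are not rectified: a ray, as slopes to the right and down, at radius r is drawn at 1 + k1 r^2 times it, then the intrinsics apply), "origin" and "attitude" of the camera in the world. Camera axes: x right, y down, z forward; pixel columns grow to the right and rows downward; lengths in m; the calibration is good to about 2 mm. A picture is of the moment at which its call begins. There is no depth.
- ticket.close_job(): hands the job in, once; it reports no verdict.
Trained networks look in a picture, given as the dict that the camera call returned (one of the last four; its "shot" number tells which), for a name from the list of things; names that differ only in an ending like _2 or _b are one class to them, and where a whole thing is asked for, a point or a joint stands for the part that bears it (a point fixed in the world has none). Each returns a list of dicts, best first, with "p" (0 to 1); they miss things now and then, are a little off and sometimes report something else, mostly with a low value. They report only what shows in the picture. A call takes as long as a camera call. They do not tell look-alikes from the thing itself.
- cams.look_for(thing, picture): "bbox" ([left, top, width, height] in pixels, round what is visible of it).
The state is a dict: "time": time; "joint_positions": joint angles; "qvel": joint speeds; "joint_torque": joint torques, N m; "tool_pos": TCP position; "ee_rot": TCP orientation; "wrist_force": force on the tool from outside, world axes, zero at the start; "wrist_torque": the same for the moment, N m; "width": finger opening in m.
Only numpy, scipy, OpenCV 4.12 (cv2) and the standard library are available. Lean on these libraries where they do the work, as an engineer would, in place of code of your own. Each camera call takes 0.05 s, during which the arm holds its last target.

## Task

Close the L-shaped cable duct on the desk: starting at the end with the socket box, run your fingertips along the duct, round the elbow to the other end, and press each of the four grey cover pieces fully home in turn. Press lightly, keep the fingertips on the duct or within about 3 cm of it from the first piece until the last is home, and do not pull any piece up. Leave the pen, mug, mouse and stapler alone.

Things in the scene. Friction and masses are not known exactly. Their poses are not given: they have to be found in the camera images.
- duct: white L-shaped desk cable duct, fixed to the desk: two legs 44 mm wide with walls 20 mm high, meeting at right angles in a solid elbow block 44 x 44 x 20 mm. Origin at the elbow's centre on the desk (z = 0); one leg runs along its -x axis, the other along its -y axis, each to 182 mm from the origin. Two grey cover pieces stand in each leg; seen along the duct they follow one another a, b, elbow, c, d
- elbow (a point): centre of the elbow block's top, 20 mm above the desk
- socket_box: white square socket box, 60 x 60 x 40 mm high, with a round two-hole socket on its top, fixed at one end of the duct (beyond cover a or beyond cover d, centre 212 mm from the elbow's centre; it changes from run to run). Origin at the centre of its underside
- end_block: plain low white block, 60 x 60 x 20 mm high, fixed at the other end of the duct, centre 212 mm from the elbow's centre. Origin at the centre of its underside
- cover_a_top (a point): centre of the flat top of a grey cover piece on the leg along the duct's -x, farther from the elbow, centre 142 mm from the elbow's centre. The piece is 76 mm long along the duct and 36 mm wide: a flat 40 mm long and at each end a bevel 18 mm long that drops 10 mm (a fingertip sliding along at the home height pushes it down by the bevel). The top stands up to 32 mm above the desk while proud and 22 mm when fully home, 2 mm above the duct walls
- cover_a (a joint): how far that cover piece is pressed down: 0 to 0.002 m at the start (proud), 0.010 m fully home at its stop; negative if pulled up (it can come up 12 mm). It moves straight down with a steady drag of about 3 N, has no spring and stays where it is left
- cover_b_top (a point): centre of the flat top of a grey cover piece on the leg along the duct's -x, next to the elbow, centre 62 mm from the elbow's centre. The piece is 76 mm long along the duct and 36 mm wide: a flat 40 mm long and at each end a bevel 18 mm long that drops 10 mm (a fingertip sliding along at the home height pushes it down by the bevel). The top stands up to 32 mm above the desk while proud and 22 mm when fully home, 2 mm above the duct walls
- cover_b (a joint): how far that cover piece is pressed down: 0 to 0.002 m at the start (proud), 0.010 m fully home at its stop; negative if pulled up (it can come up 12 mm). It moves straight down with a steady drag of about 3 N, has no spring and stays where it is left
- cover_c_top (a point): centre of the flat top of a grey cover piece on the leg along the duct's -y, next to the elbow, centre 62 mm from the elbow's centre. The piece is 76 mm long along the duct and 36 mm wide: a flat 40 mm long and at each end a bevel 18 mm long that drops 10 mm (a fingertip sliding along at the home height pushes it down by the bevel). The top stands up to 32 mm above the desk while proud and 22 mm when fully home, 2 mm above the duct walls
- cover_c (a joint): how far that cover piece is pressed down: 0 to 0.002 m at the start (proud), 0.010 m fully home at its stop; negative if pulled up (it can come up 12 mm). It moves straight down with a steady drag of about 3 N, has no spring and stays where it is left
- cover_d_top (a point): centre of the flat top of a grey cover piece on the leg along the duct's -y, farther from the elbow, centre 142 mm from the elbow's centre. The piece is 76 mm long along the duct and 36 mm wide: a flat 40 mm long and at each end a bevel 18 mm long that drops 10 mm (a fingertip sliding along at the home height pushes it down by the bevel). The top stands up to 32 mm above the desk while proud and 22 mm when fully home, 2 mm above the duct walls
- cover_d (a joint): how far that cover piece is pressed down: 0 to 0.002 m at the start (proud), 0.010 m fully home at its stop; negative if pulled up (it can come up 12 mm). It moves straight down with a steady drag of about 3 N, has no spring and stays where it is left
- pen: a white pen with a black cap, 142 mm long, 12 mm thick, lying inside the bend of the duct; loose, to be left alone. Origin at the centre of its underside
- mug: a small white mug, 66 mm across, 60 mm high, with a handle; loose, to be left alone. Origin at the centre of its underside
- mouse: a black computer mouse, 100 x 58 x 34 mm; loose, to be left alone. Origin at the centre of its underside
- stapler: a black and steel stapler, 140 x 36 x 47 mm; loose, to be left alone. Origin at the centre of its underside
Things that resemble listed ones, but are neither listed nor needed, are in the scene too. What is shaped like the socket_box but brown is not meant.

How it is judged:
By the outcome, as a careful person would: the job done as asked, in the order asked, and still so for the second after the job is handed in, with the robot touching nothing.
It also fails if it takes over 48 s, if anything falls off the work surface, if the arm or the gripper's body presses on something with over 40 N, if the wrist force passes 120 N, or if a joint passes its speed limit or range.

## Working session

There is one attempt and no reset: what is moved stays moved. The work goes in short steps, Python scripts to look and compute and a tool call to move; the robot and the scene stay as the last step left them, time stands still between calls to the robot, and variables do not carry over. Pictures are saved under pics/ and viewed, and the job is handed in when it is done.

Besides the shell and the picture viewer there is one more tool, called after "Call:" by a JSON object that holds its "name" and its "arguments". jog_arm: Moves the arm, as the interface text tells. Its arguments: {"type":"object","properties":{"series":{"type":"array","items":{"type":"object","properties":{"x":{"type":"number"},"y":{"type":"number"},"z":{"type":"number"},"rx":{"type":"number"},"ry":{"type":"number"},"rz":{"type":"number"}}}},"claw":{"type":"number"}},"required":["series"]}

```bash
mkdir -p pics
python3 - <<'E'
from bench import robot,cams,ticket
import cv2,pickle
o=robot.get_obs();print({k:o[k] for k in('time','tool_pos','ee_rot','wrist_force','width')})
for n in('top','side'):
    s=cams.snapshot(n);cv2.imwrite(f'pics/{n}0.png',s['img'][:,:,::-1]);pickle.dump(s,open(f'{n}0.pkl','wb'))
    print(n,s['mtx'],s['k1'],s['origin'],s['attitude'])
    for t in('socket_box','duct','end_block','elbow','cover_a_top','pen','mug','mouse','stapler'):
        print(t,[(r['bbox'],round(r['p'],2)) for r in cams.look_for(t,s)])
E
```

```text
{'time': 0.0, 'tool_pos': array([0.1527507 , 0.52780664, 0.20433497]), 'ee_rot': array([-3.14139034e+00,  2.13454659e-03,  1.28901076e+00]), 'wrist_force': array([-0.58173767, -0.02798986,  0.38730264]), 'width': 0.09392443937117648}
top [[501.07936927   0.         318.52456488]
 [  0.         501.07936927 244.06915176]
 [  0.           0.           1.        ]] -0.03430897001544606 [ 0.54777339 -0.01249503  0.94298602] [-3.0834019   0.0102371  -1.54474467]
socket_box [([381.4, 257.8, 46.4, 44.2], 0.96), ([465.5, 260.7, 51.5, 42.8], 0.7)]
duct [([241.4, 192.9, 152.2, 103.9], 0.79)]
end_block [([222.0, 278.9, 38.2, 41.9], 0.58)]
elbow [([243.3, 195.2, 151.7, 100.1], 0.81), ([296.1, 274.4, 61.4, 43.1], 0.45)]
cover_a_top [([245.1, 250.6, 38.4, 39.5], 0.62), ([351.2, 238.4, 41.9, 37.5], 0.55)]
pen [([299.4, 272.6, 55.2, 44.1], 0.74)]
mug [([196.5, 167.7, 45.4, 55.8], 0.92)]
mouse [([361.9, 149.8, 48.3, 60.5], 0.61)]
stapler [([263.9, 140.4, 75.0, 30.2], 0.78)]
side [[587.50250086   0.         318.16113903]
 [  0.         587.50250086 231.09833534]
 [  0.           0.           1.        ]] -0.08922213879782225 [ 0.17107826 -0.68296869  0.86793897] [-2.38124909 -0.01641664 -0.56566818]
socket_box [([311.7, 277.1, 33.9, 39.0], 0.96)]
duct [([240.7, 199.6, 101.0, 81.8], 0.98)]
end_block [([212.4, 200.3, 34.2, 27.1], 0.81)]
elbow [([240.7, 203.2, 101.9, 73.6], 0.67), ([244.8, 200.1, 37.5, 17.8], 0.63)]
cover_a_top [([243.5, 201.5, 40.2, 15.4], 0.77)]
pen [([265.4, 235.0, 14.0, 55.7], 0.83)]
mug []
mouse [([371.7, 233.5, 54.6, 33.8], 0.8)]
stapler []
```

View pics/top0.png

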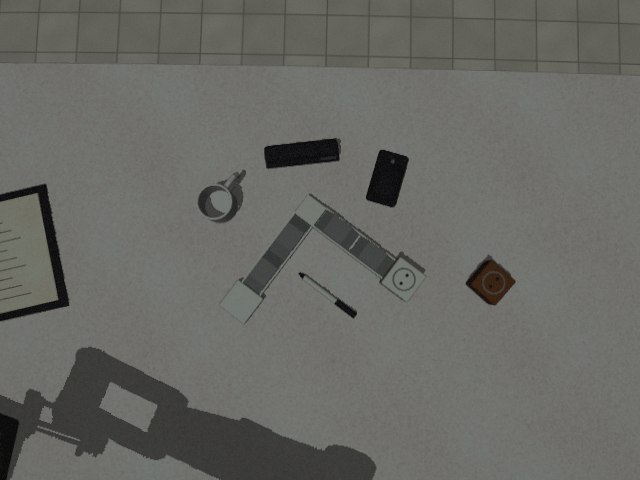

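View pics/side0.png

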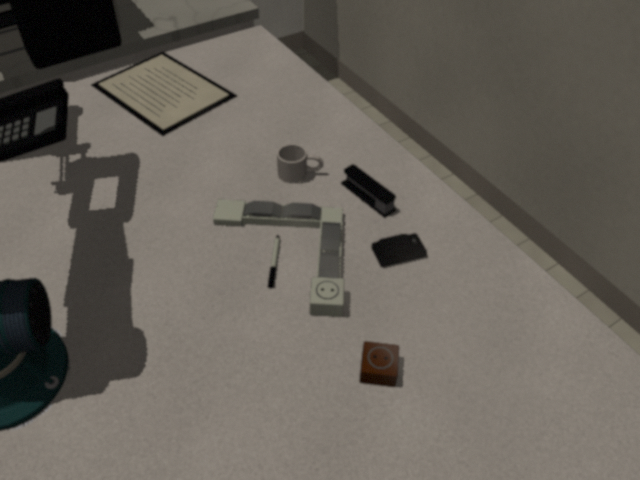

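Run:
```python
import cv2
i=cv2.imread('pics/top0.png')[170:340,200:400]
cv2.imwrite('pics/top0c.png',cv2.resize(i,None,fx=4*0.88,fy=4*0.88,interpolation=cv2.INTER_CUBIC)[:600,:800])
```

```text
(no output)
```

View pics/top0c.png

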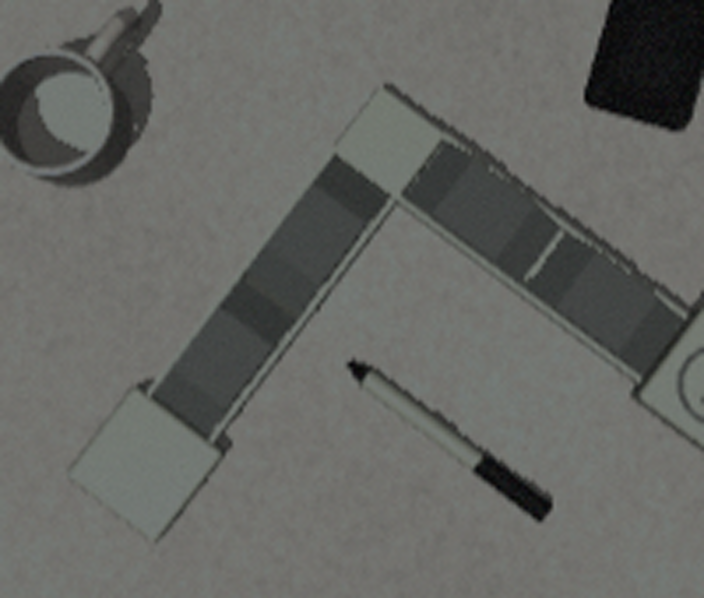

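Run:
```python
import cv2
for n,(r0,r1,c0,c1),s in(('top',(240,320,360,440),7),('side',(185,325,200,360),4.2)):
    i=cv2.imread(f'pics/{n}0.png')[r0:r1,c0:c1]
    i=cv2.convertScaleAbs(i,alpha=1.5)
    cv2.imwrite(f'pics/{n}0d.png',cv2.resize(i,None,fx=s,fy=s,interpolation=cv2.INTER_CUBIC))
```

```text
(no output)
```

View pics/top0d.png

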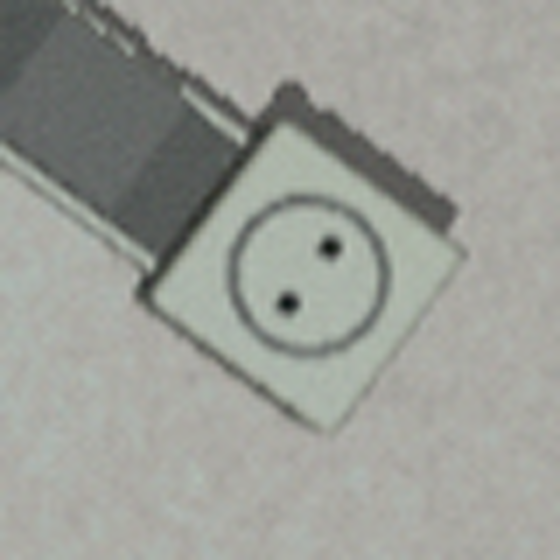

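View pics/side0d.png

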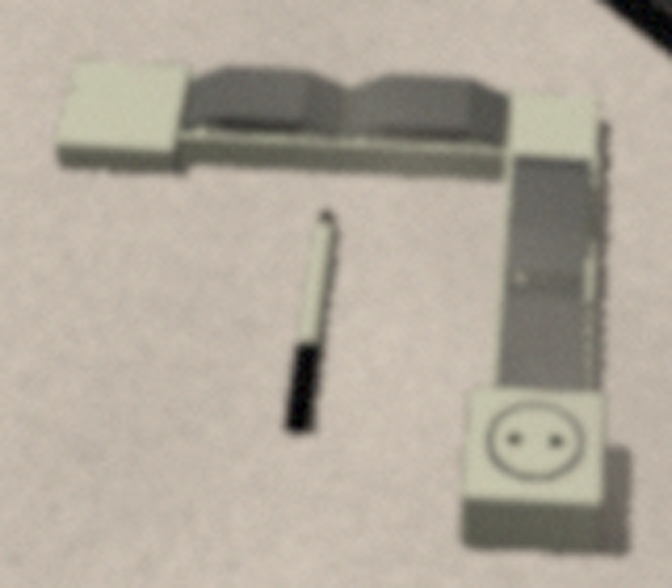

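```bash
cat > h.py <<'E'
import numpy as np,pickle
from scipy.spatial.transform import Rotation as R
from scipy.optimize import least_squares
def proj(s,P):
    A=R.from_euler('xyz',s['attitude']).as_matrix()
    c=(np.asarray(P)-s['origin'])@A
    u=c[:,:2]/c[:,2:]
    u=u*(1+s['k1']*(u**2).sum(1,keepdims=True))
    return u@np.diag([s['mtx'][0,0],s['mtx'][1,1]])+s['mtx'][:2,2]
def duct(p,L):
    c,s=np.cos(p[2]),np.sin(p[2]);L=np.asarray(L,float)
    return np.c_[p[0]+c*L[:,0]-s*L[:,1],p[1]+s*L[:,0]+c*L[:,1],L[:,2]]
E
python3 - <<'E'
from h import *
e=.022;b=.03
# order per block: outer(+x+y), ( -x+y), (+x,-y), (-x,-y)
def blk(cx,cy,h,z): return [(cx+h,cy+h,z),(cx-h,cy+h,z),(cx+h,cy-h,z),(cx-h,cy-h,z)]
L=blk(0,0,e,.02)+blk(-.212,0,b,.02)+blk(0,-.212,b,.04)
top=np.array([(309.4,194.7),(295.2,214),(326.4,207.8),(311.6,226),
 (238.9,279.7),(219.9,303.5),(263.6,297.8),(244,323.7),
 (401.4,256.9),(381.4,282.6),(426.7,276.1),(406.9,301.9)])-.4
side=np.array([(342.4,207.6),(321.4,207.1),(342.4,222.6),(321.4,221.9),
 (245.2,200.7),(217.9,199.3),(243.6,221.2),(213.8,220),
 (343.6,278.6),(312.9,277.9),(343.3,304.5),(310.7,303.3)])-.4
S={n:pickle.load(open(n+'0.pkl','rb')) for n in('top','side')}
for names in(['top'],['side'],['top','side']):
    f=lambda p:np.concatenate([(proj(S[n],duct(p,L))-{'top':top,'side':side}[n]).ravel() for n in names])
    best=min((least_squares(f,[.6,0,y],loss='soft_l1') for y in(-2,-1,0,1,2,3)),key=lambda r:r.cost)
    print(names,best.x.round(4),np.abs(f(best.x)).mean());print(f(best.x).round(1))
p=best.x;np.save('p.npy',p)
D=duct(p,[(0,-.142,.032),(0,-.062,.032),(0,0,.02),(-.062,0,.032),(-.142,0,.032)])
print(D.round(4), 'ux',np.cos(p[2]),np.sin(p[2]))
from bench import robot
o=robot.get_obs();Rt=R.from_euler('xyz',o['ee_rot']);print(Rt.inv().apply(D[0]-o['tool_pos']),Rt.as_matrix().round(3))
E
```

```text
['top'] [ 0.665   0.0148 -0.6244] 0.7857074915675687
[-0.7 -1.2 -0.9 -1.8  1.2 -0.1  1.6  0.5 -0.8 -1.3 -1.7  0.9  0.3  0.5
 -0.   0.7 -0.3 -0.8 -0.3  0.1  1.1  0.2  0.9  1.1]
['side'] [ 0.6641  0.0158 -0.6178] 0.6042133035445213
[ 0.7  0.3  0.5 -0.2  0.2  0.4 -0.5  0.   0.6 -0.1 -0.5 -0.1 -1.9 -0.3
 -1.4 -0.5  1.8 -0.1 -0.6 -1.1  1.4  0.8 -0.4  0.2]
['top', 'side'] [ 0.6645  0.0154 -0.621 ] 0.7290537616349541
[-1.1 -1.  -1.2 -1.5  0.9  0.1  1.3  0.8 -0.8 -0.8 -1.6  1.5  0.3  0.9
  0.1  1.1 -0.5 -0.9 -0.4  0.1  1.   0.   1.   1.   1.   0.4  0.8 -0.2
  0.4  0.5 -0.3  0.1  1.  -0.3 -0.1 -0.2 -1.6 -0.4 -1.1 -0.7  1.8  0.
 -0.6 -1.1  1.2  0.9 -0.5  0.2]
[[ 0.5819 -0.1001  0.032 ]
 [ 0.6284 -0.0351  0.032 ]
 [ 0.6645  0.0154  0.02  ]
 [ 0.6141  0.0514  0.032 ]
 [ 0.549   0.098   0.032 ]] ux 0.8133120883878976 -0.5818276779959137
[-0.48439403  0.58677063  0.17346569] [[ 0.278  0.961  0.   ]
 [ 0.961 -0.278  0.   ]
 [ 0.     0.    -1.   ]]
```

Call:
{"name": "jog_arm", "arguments": {"series": [{"rz":6.5},{"rz":6.5},{"rz":6.4},{"x":-0.013,"y":0.036},{"x":-0.013,"y":0.036},{"x":-0.013,"y":0.036},{"x":-0.013,"y":0.036},{"x":-0.013,"y":0.036},{"x":-0.013,"y":0.036},{"x":-0.013,"y":0.036},{"x":-0.013,"y":0.036},{"x":-0.013,"y":0.036}], "claw": 0}}

```text
invalid input
```

```bash
cat >> h.py <<'E'
def tgt(lx,ly,z,yaw=None):
    from bench import robot
    p=np.load('p.npy');o=robot.get_obs();Rt=R.from_euler('xyz',o['ee_rot'])
    D=duct(p,[(lx,ly,z)])[0]
    c,s=np.cos(p[2]),np.sin(p[2]);d=o['tool_pos'][:2]-p[:2]
    print('t',round(o['time'],2),'duct-frame',(c*d[0]+s*d[1]).round(4),(-s*d[0]+c*d[1]).round(4),'z',o['tool_pos'][2].round(4),'F',o['wrist_force'].round(2),'w',round(o['width'],4))
    print('go',Rt.inv().apply(D-o['tool_pos']).round(4)); 
    Rd=R.from_euler('xyz',[np.pi,0,p[2]+np.pi/2]);print('rot',np.degrees((Rt.inv()*Rd).as_rotvec()).round(2))
E
python3 -c "
from h import *
tgt(0,-.142,.1)"
```

```text
t 1.0 duct-frame -0.7145 0.1196 z 0.2055 F [-0.68  0.18 -0.07] w 0.0941
go [-0.4844  0.5868  0.1055]
rot [-0.000e+00 -1.000e-02  1.943e+01]
```

Call:
{"name": "jog_arm", "arguments": {"series": [{"x":0,"y":0,"z":0,"rx":0,"ry":0,"rz":6.5},{"x":0,"y":0,"z":0,"rx":0,"ry":0,"rz":6.5},{"x":0,"y":0,"z":0,"rx":0,"ry":0,"rz":6.4},{"x":-0.013,"y":0.036,"z":0,"rx":0,"ry":0,"rz":0},{"x":-0.013,"y":0.036,"z":0,"rx":0,"ry":0,"rz":0},{"x":-0.013,"y":0.036,"z":0,"rx":0,"ry":0,"rz":0},{"x":-0.013,"y":0.036,"z":0,"rx":0,"ry":0,"rz":0},{"x":-0.013,"y":0.036,"z":0,"rx":0,"ry":0,"rz":0},{"x":-0.013,"y":0.036,"z":0,"rx":0,"ry":0,"rz":0},{"x":-0.013,"y":0.036,"z":0,"rx":0,"ry":0,"rz":0},{"x":-0.013,"y":0.036,"z":0,"rx":0,"ry":0,"rz":0},{"x":-0.013,"y":0.036,"z":0,"rx":0,"ry":0,"rz":0}], "claw": 0}}

```text
time: 2.0
tool_pos: [0.3474, 0.2366, 0.2039]
ee_rot: [-3.141, -0.003, 0.949]
wrist_force: [0.9, 0.9, 1.0]
width: 0.0175
```

```bash
python3 -c "
from h import *
tgt(0,-.142,.1)"
```

```text
t 2.0 duct-frame -0.3867 -0.0046 z 0.2039 F [0.89 0.91 1.01] w 0.0175
go [-0.1375  0.3868  0.1032]
rot [-0.04 -0.16 -0.03]
```

Call:
{"name": "jog_arm", "arguments": {"series": [{"x":-0.0135,"y":0.038,"z":0,"rx":0,"ry":0,"rz":0},{"x":-0.0135,"y":0.038,"z":0,"rx":0,"ry":0,"rz":0},{"x":-0.0135,"y":0.038,"z":0,"rx":0,"ry":0,"rz":0},{"x":-0.0135,"y":0.038,"z":0,"rx":0,"ry":0,"rz":0},{"x":-0.0135,"y":0.038,"z":0,"rx":0,"ry":0,"rz":0},{"x":-0.0135,"y":0.038,"z":0.015,"rx":0,"ry":0,"rz":0},{"x":-0.0135,"y":0.038,"z":0.015,"rx":0,"ry":0,"rz":0},{"x":-0.0135,"y":0.038,"z":0.015,"rx":0,"ry":0,"rz":0},{"x":-0.0135,"y":0.038,"z":0.015,"rx":0,"ry":0,"rz":0},{"x":-0.0135,"y":0.038,"z":0.015,"rx":0,"ry":0,"rz":0},{"x":0,"y":0,"z":0.01,"rx":0,"ry":0,"rz":0}], "claw": 0}}

```text
time: 2.92
tool_pos: [0.5806, -0.1038, 0.1277]
ee_rot: [3.126, -0.013, 0.941]
wrist_force: [-0.4, -0.9, -0.1]
width: 0.0005
```

Run:
```python
from h import *
tgt(0,-.142,.04)
from bench import cams
import cv2
for n in('wrist','top'):
    s=cams.snapshot(n);cv2.imwrite(f'pics/{n}1.png',s['img'][:,:,::-1]);pickle.dump(s,open(f'{n}1.pkl','wb'))
    p=np.load('p.npy')
    print(n,proj(s,duct(p,[(0,-.142,.031),(0,-.062,.031),(0,0,.02),(.022,.022,.02)])).round(0),s['origin'])
```

```text
t 2.92 duct-frame 0.0011 -0.1457 z 0.1277 F [-0.44 -0.88 -0.05] w 0.0005
go [ 0.0026 -0.0024  0.0877]
rot [ 0.87 -0.73 -0.52]
wrist [[321. 241.]
 [428. 240.]
 [501. 235.]
 [524. 261.]] [ 0.51940459 -0.06166365  0.30541757]
top [[372. 256.]
 [337. 229.]
 [310. 210.]
 [308. 193.]] [ 0.54777339 -0.01249503  0.94298602]
```

Run:
```python
from h import *
import cv2
s=pickle.load(open('wrist1.pkl','rb'));p=np.load('p.npy');i=s['img'][:,:,::-1].copy();i=cv2.convertScaleAbs(i,alpha=1.4)
e=.022;b=.03
def blk(cx,cy,hx,hy,z,col):
    q=proj(s,duct(p,[(cx+hx,cy+hy,z),(cx-hx,cy+hy,z),(cx-hx,cy-hy,z),(cx+hx,cy-hy,z)]))
    cv2.polylines(i,[q.round().astype(int)],True,col,1)
blk(0,0,e,e,.02,(0,0,255));blk(0,-.212,b,b,.04,(0,255,0));blk(0,-.142,.018,.02,.031,(255,0,0));blk(0,-.062,.018,.02,.031,(255,0,0))
cv2.imwrite('pics/w1o.png',i)
```

```text
(no output)
```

View pics/w1o.png

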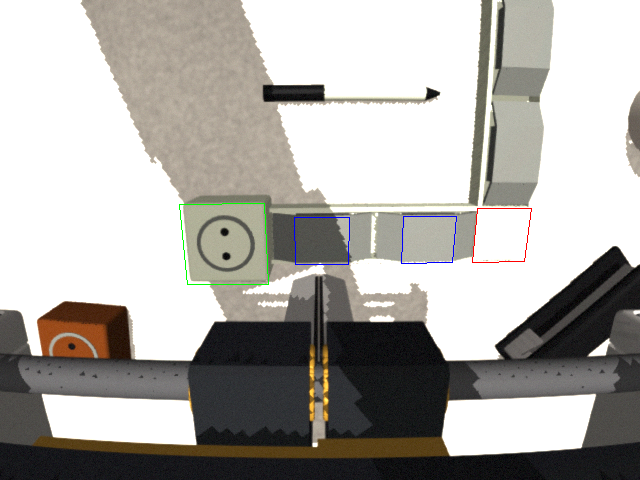

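Call:
{"name": "jog_arm", "arguments": {"series": [{"x":0.0026,"y":-0.0024,"z":0.02,"rx":0.87,"ry":-0.73,"rz":-0.52},{"x":0,"y":0,"z":0.025,"rx":0,"ry":0,"rz":0},{"x":0,"y":0,"z":0.02,"rx":0,"ry":0,"rz":0},{"x":0,"y":0,"z":0.012,"rx":0,"ry":0,"rz":0},{"x":0,"y":0,"z":0,"rx":0,"ry":0,"rz":0}]}}

```text
time: 3.43
tool_pos: [0.5778, -0.0892, 0.0544]
ee_rot: [-3.141, -0.006, 0.958]
wrist_force: [-0.2, -0.6, -0.2]
width: 0.0005
```

```bash
python3 -c "
from h import *
tgt(0,-.142,.032)"
```

```text
t 3.43 duct-frame -0.0097 -0.1355 z 0.0544 F [-0.21 -0.56 -0.2 ] w 0.0005
go [-0.0067  0.0096  0.0224]
rot [-0.03 -0.33  0.5 ]
```

Call:
{"name": "jog_arm", "arguments": {"series": [{"x":-0.0067,"y":0.0096,"z":0.006,"rx":0,"ry":-0.3,"rz":0.5},{"x":0,"y":0,"z":0.006,"rx":0,"ry":0,"rz":0},{"x":0,"y":0,"z":0,"rx":0,"ry":0,"rz":0}]}}

```text
time: 3.68
tool_pos: [0.5833, -0.0991, 0.0455]
ee_rot: [3.137, -0.002, 0.952]
wrist_force: [0.6, -0.1, -0.4]
width: 0.0004
```

```bash
python3 -c "
from h import *
tgt(0,-.142,.032)"
```

```text
t 3.68 duct-frame 0.0006 -0.1403 z 0.0455 F [ 0.58 -0.12 -0.43] w 0.0004
go [-0.0017 -0.0007  0.0135]
rot [ 0.24 -0.12  0.14]
```

Call:
{"name": "jog_arm", "arguments": {"series": [{"x":-0.0015,"y":0,"z":0.004,"rx":0.2,"ry":0,"rz":0},{"x":0,"y":0,"z":0.004,"rx":0,"ry":0,"rz":0},{"x":0,"y":0,"z":0.003,"rx":0,"ry":0,"rz":0},{"x":0,"y":0,"z":0.002,"rx":0,"ry":0,"rz":0},{"x":0,"y":0,"z":0,"rx":0,"ry":0,"rz":0}]}}

```text
time: 4.1
tool_pos: [0.5847, -0.1015, 0.0348]
ee_rot: [3.135, -0.004, 0.951]
wrist_force: [0.3, 0.5, 0.5]
width: 0.0004
```

```bash
python3 -c "
from h import *
tgt(0,-.142,.022)"
```

```text
t 4.1 duct-frame 0.0031 -0.1414 z 0.0348 F [0.27 0.51 0.46] w 0.0004
go [-0.0006 -0.0032  0.0128]
rot [ 0.35 -0.25  0.09]
```

Call:
{"name": "jog_arm", "arguments": {"series": [{"x":0,"y":-0.003,"z":0.003,"rx":0.35,"ry":-0.2,"rz":0},{"x":0,"y":0,"z":0.003,"rx":0,"ry":0,"rz":0},{"x":0,"y":0,"z":0.0025,"rx":0,"ry":0,"rz":0},{"x":0,"y":0,"z":0,"rx":0,"ry":0,"rz":0}]}}

```text
time: 4.43
tool_pos: [0.5823, -0.0996, 0.0267]
ee_rot: [3.141, -0.001, 0.951]
wrist_force: [-0.3, -0.3, -0.1]
width: 0.0003
```

```bash
python3 -c "
from h import *
tgt(0,-.142,.022)"
```

```text
t 4.43 duct-frame 0.0 -0.1413 z 0.0267 F [-0.26 -0.33 -0.12] w 0.0003
go [-0.0007 -0.      0.0047]
rot [ 0.01 -0.04  0.09]
```

Call:
{"name": "jog_arm", "arguments": {"series": [{"x":0,"y":0,"z":0.002,"rx":0,"ry":0,"rz":0},{"x":0,"y":0,"z":0.002,"rx":0,"ry":0,"rz":0}]}}

```text
time: 4.6
tool_pos: [0.5825, -0.0996, 0.0233]
ee_rot: [3.141, -0.001, 0.952]
wrist_force: [-0.9, 0.0, 4.4]
width: 0.0004
```

Call:
{"name": "jog_arm", "arguments": {"series": [{"x":0,"y":0,"z":0.0015,"rx":0,"ry":0,"rz":0}]}}

```text
time: 4.68
tool_pos: [0.5825, -0.0997, 0.0222]
ee_rot: [3.141, -0.001, 0.952]
wrist_force: [-4.4, 0.9, 11.3]
width: 0.0004
```

Call:
{"name": "jog_arm", "arguments": {"series": [{"x":0,"y":0,"z":0.0015,"rx":0,"ry":0,"rz":0}]}}

```text
time: 4.77
tool_pos: [0.5825, -0.0996, 0.0222]
ee_rot: [3.141, -0.001, 0.952]
wrist_force: [-4.8, 0.9, 13.2]
width: 0.0006
```

```bash
python3 -c "
from h import *
tgt(0,-.142,.022)"
```

```text
t 4.77 duct-frame 0.0002 -0.1412 z 0.0222 F [-4.82  0.85 13.16] w 0.0006
go [-0.0008 -0.0003  0.0002]
rot [ 0.06 -0.05  0.11]
```

Call:
{"name": "jog_arm", "arguments": {"series": [{"x":0.002,"y":0,"z":-0.0006,"rx":0,"ry":0,"rz":0},{"x":0.005,"y":0,"z":0,"rx":0,"ry":0,"rz":0},{"x":0.005,"y":0,"z":0,"rx":0,"ry":0,"rz":0},{"x":0.005,"y":0,"z":0,"rx":0,"ry":0,"rz":0}]}}

```text
time: 5.1
tool_pos: [0.5931, -0.0857, 0.0225]
ee_rot: [3.139, -0.001, 0.95]
wrist_force: [-0.0, 0.5, 0.2]
width: 0.0004
```

```bash
python3 -c "
from h import *
tgt(0,-.062,.0227)"
```

```text
t 5.1 duct-frame 0.0007 -0.1237 z 0.0225 F [-0.02  0.46  0.22] w 0.0004
go [ 0.0617 -0.0007 -0.0002]
rot [ 0.12 -0.07  0.02]
```

Call:
{"name": "jog_arm", "arguments": {"series": [{"x":0.005,"y":-0.0005,"z":-0.0004,"rx":0,"ry":0,"rz":0},{"x":0.005,"y":0,"z":0,"rx":0,"ry":0,"rz":0},{"x":0.005,"y":0,"z":0,"rx":0,"ry":0,"rz":0}]}}

```text
time: 5.35
tool_pos: [0.602, -0.0713, 0.0215]
ee_rot: [3.141, -0.001, 0.951]
wrist_force: [-0.3, 0.0, -0.5]
width: 0.0004
```

```bash
python3 -c "
from h import *
tgt(0,-.062,.0227)"
```

```text
t 5.35 duct-frame -0.0004 -0.1069 z 0.0215 F [-0.31  0.01 -0.48] w 0.0004
go [ 0.0449  0.0004 -0.0011]
rot [ 0.04 -0.04  0.05]
```

Call:
{"name": "jog_arm", "arguments": {"series": [{"x":0,"y":0,"z":-0.0013,"rx":0,"ry":0,"rz":0},{"x":0.003,"y":0,"z":-0.0002,"rx":0,"ry":0,"rz":0}]}}

```text
time: 5.52
tool_pos: [0.6042, -0.0676, 0.0225]
ee_rot: [-3.141, -0.0, 0.952]
wrist_force: [0.4, 0.0, 0.9]
width: 0.0006
```

```bash
python3 -c "
from h import *
tgt(0,-.062,.0227)"
```

```text
t 5.52 duct-frame -0.0008 -0.1025 z 0.0225 F [0.38 0.05 0.94] w 0.0006
go [ 0.0405  0.0009 -0.0002]
rot [-0.01 -0.03  0.13]
```

Sliding on over the next bevel, a few rows at a time.

Call:
{"name": "jog_arm", "arguments": {"series": [{"x":0.004,"y":0.0005,"z":-0.0004,"rx":0,"ry":0,"rz":0},{"x":0.004,"y":0,"z":-0.0001,"rx":0,"ry":0,"rz":0}]}}

```text
time: 5.68
tool_pos: [0.6073, -0.064, 0.023]
ee_rot: [-3.14, 0.008, 0.952]
wrist_force: [-4.3, -6.6, 2.7]
width: 0.0003
```

Call:
{"name": "jog_arm", "arguments": {"series": [{"x":0.004,"y":0,"z":0,"rx":0,"ry":0,"rz":0},{"x":0.004,"y":0,"z":0,"rx":0,"ry":0,"rz":0}]}}

```text
time: 5.85
tool_pos: [0.6091, -0.062, 0.0233]
ee_rot: [-3.14, 0.02, 0.951]
wrist_force: [-4.7, -5.7, 3.3]
width: 0.0004
```

```bash
python3 -c "
from h import *
tgt(0,-.062,.0227)"
```

```text
t 5.85 duct-frame -0.0001 -0.0952 z 0.0233 F [-4.71 -5.67  3.26] w 0.0004
go [ 0.0332  0.0001 -0.0001]
rot [-0.11  1.16  0.06]
```

Call:
{"name": "jog_arm", "arguments": {"series": [{"x":0.005,"y":0,"z":0,"rx":0,"ry":1.0,"rz":0},{"x":0.005,"y":0,"z":0,"rx":0,"ry":0.5,"rz":0}]}}

```text
time: 6.02
tool_pos: [0.6121, -0.0585, 0.0235]
ee_rot: [-3.139, 0.006, 0.95]
wrist_force: [-4.0, -4.8, 2.5]
width: 0.0004
```

```bash
python3 -c "
from h import *
tgt(0,-.062,.0227)"
```

```text
t 6.02 duct-frame 0.0004 -0.0906 z 0.0235 F [-4.04 -4.76  2.54] w 0.0004
go [ 0.0286 -0.0004  0.0006]
rot [-0.15  0.33  0.01]
```

Call:
{"name": "jog_arm", "arguments": {"series": [{"x":0.005,"y":0,"z":0.0003,"rx":0,"ry":0.6,"rz":0},{"x":0.005,"y":0,"z":0,"rx":0,"ry":0.6,"rz":0},{"x":0.005,"y":0,"z":0,"rx":0,"ry":0.6,"rz":0}]}}

```text
time: 6.27
tool_pos: [0.6164, -0.0539, 0.0237]
ee_rot: [-3.138, -0.009, 0.947]
wrist_force: [-5.2, -5.6, 3.3]
width: 0.0001
```

```bash
python3 -c "
from h import *
tgt(0,-.062,.0227)"
```

```text
t 6.27 duct-frame 0.0012 -0.0843 z 0.0237 F [-5.19 -5.57  3.29] w 0.0001
go [ 0.0223 -0.0012  0.0012]
rot [-0.21 -0.49 -0.14]
```

Call:
{"name": "jog_arm", "arguments": {"series": [{"x":0.006,"y":-0.001,"z":0.0006,"rx":0,"ry":0,"rz":0},{"x":0.006,"y":0,"z":0.0005,"rx":0,"ry":0,"rz":0},{"x":0.005,"y":0,"z":0.0003,"rx":0,"ry":0,"rz":0}]}}

```text
time: 6.52
tool_pos: [0.6257, -0.0419, 0.0237]
ee_rot: [-3.14, -0.006, 0.944]
wrist_force: [-1.0, -0.4, 0.4]
width: 0.0005
```

```bash
python3 -c "
from h import *
tgt(0,-.062,.022)"
```

```text
t 6.52 duct-frame 0.0018 -0.0691 z 0.0237 F [-0.96 -0.39  0.36] w 0.0005
go [ 0.0071 -0.0018  0.0017]
rot [-0.1  -0.34 -0.34]
```

Now press at the centre of c.

Call:
{"name": "jog_arm", "arguments": {"series": [{"x":0.005,"y":-0.0018,"z":0.0005,"rx":-0.1,"ry":-0.3,"rz":-0.3},{"x":0.002,"y":0,"z":0.0015,"rx":0,"ry":0,"rz":0},{"x":0,"y":0,"z":0.0015,"rx":0,"ry":0,"rz":0}]}}

```text
time: 6.77
tool_pos: [0.6302, -0.034, 0.0222]
ee_rot: [3.139, 0.0, 0.951]
wrist_force: [-3.8, -2.0, 10.2]
width: 0.0001
```

Call:
{"name": "jog_arm", "arguments": {"series": [{"x":0,"y":0,"z":0.0015,"rx":0,"ry":0,"rz":0}]}}

```text
time: 6.85
tool_pos: [0.6302, -0.034, 0.0222]
ee_rot: [3.138, 0.001, 0.952]
wrist_force: [-5.4, -1.7, 9.9]
width: 0.0004
```

```bash
python3 -c "
from h import *
tgt(0,-.062,.022)"
```

```text
t 6.85 duct-frame 0.0008 -0.0601 z 0.0222 F [-5.45 -1.66  9.91] w 0.0004
go [-0.0019 -0.0008  0.0002]
rot [0.2  0.08 0.14]
```

Call:
{"name": "jog_arm", "arguments": {"series": [{"x":0.002,"y":-0.0005,"z":-0.0012,"rx":0.2,"ry":0,"rz":0},{"x":0.008,"y":0,"z":-0.0001,"rx":0,"ry":0,"rz":0},{"x":0.008,"y":0,"z":-0.0001,"rx":0,"ry":0,"rz":0},{"x":0.008,"y":0,"z":-0.0001,"rx":0,"ry":0,"rz":0},{"x":0.008,"y":0,"z":-0.0001,"rx":0,"ry":0,"rz":0}]}}

```text
time: 7.27
tool_pos: [0.6509, -0.0019, 0.0226]
ee_rot: [-3.14, -0.001, 0.952]
wrist_force: [-0.3, -0.6, 0.1]
width: 0.0005
```

```bash
python3 -c "
from h import *
tgt(0,0,.023)"
```

```text
t 7.27 duct-frame -0.001 -0.0219 z 0.0226 F [-0.33 -0.6   0.11] w 0.0005
go [ 0.0219  0.0011 -0.0003]
rot [-0.1  -0.06  0.15]
```

Call:
{"name": "jog_arm", "arguments": {"series": [{"x":0.008,"y":0.001,"z":-0.0005,"rx":0,"ry":0,"rz":0},{"x":0.008,"y":0,"z":-0.0002,"rx":0,"ry":0,"rz":0},{"x":0.006,"y":0,"z":-0.0001,"rx":0,"ry":0,"rz":0},{"x":0,"y":0,"z":0,"rx":0,"ry":0,"rz":0}]}}

```text
time: 7.6
tool_pos: [0.6668, 0.0208, 0.0218]
ee_rot: [-3.138, -0.002, 0.956]
wrist_force: [0.4, -0.8, -0.1]
width: 0.0006
```

```bash
python3 -c "
from h import *
tgt(-.062,0,.023)"
```

```text
t 7.6 duct-frame -0.0014 0.0058 z 0.0218 F [ 0.37 -0.81 -0.08] w 0.0006
go [-0.0054 -0.0607 -0.001 ]
rot [-0.21 -0.1   0.34]
```

Call:
{"name": "jog_arm", "arguments": {"series": [{"x":-0.0055,"y":-0.001,"z":-0.0014,"rx":-0.2,"ry":0,"rz":0.3},{"x":0,"y":-0.005,"z":-0.0001,"rx":0,"ry":0,"rz":0},{"x":0,"y":-0.004,"z":0,"rx":0,"ry":0,"rz":0}]}}

```text
time: 7.85
tool_pos: [0.655, 0.022, 0.0227]
ee_rot: [-3.141, -0.001, 0.95]
wrist_force: [0.0, 0.5, 1.1]
width: 0.0003
```

```bash
python3 -c "
from h import *
tgt(-.062,0,.023)"
```

```text
t 7.85 duct-frame -0.0116 -0.0001 z 0.0227 F [0.05 0.53 1.14] w 0.0003
go [ 0.0001 -0.0504 -0.0002]
rot [-0.01 -0.04  0.02]
```

Call:
{"name": "jog_arm", "arguments": {"series": [{"x":0,"y":-0.004,"z":-0.0007,"rx":0,"ry":0,"rz":0},{"x":0,"y":-0.004,"z":-0.0001,"rx":0,"ry":0,"rz":0},{"x":0,"y":-0.004,"z":0,"rx":0,"ry":0,"rz":0}]}}

```text
time: 8.1
tool_pos: [0.6452, 0.0277, 0.0249]
ee_rot: [3.137, -0.001, 0.949]
wrist_force: [4.4, -3.5, 1.4]
width: 0.0003
```

```bash
python3 -c "
from h import *
tgt(-.062,0,.023)"
```

```text
t 8.1 duct-frame -0.0229 -0.0012 z 0.0249 F [ 4.43 -3.53  1.36] w 0.0003
go [ 0.0012 -0.0391  0.0017]
rot [ 0.27 -0.08 -0.07]
```

Riding slightly up the bevel (z 24.9); continue with a mild downward bias.

Call:
{"name": "jog_arm", "arguments": {"series": [{"x":0.001,"y":-0.005,"z":0.0008,"rx":0.3,"ry":0,"rz":0},{"x":0,"y":-0.005,"z":0.0006,"rx":0.3,"ry":0,"rz":0},{"x":0,"y":-0.005,"z":0.0005,"rx":0.3,"ry":0,"rz":0}]}}

```text
time: 8.35
tool_pos: [0.64, 0.033, 0.0288]
ee_rot: [3.132, -0.006, 0.947]
wrist_force: [3.7, -3.8, 2.7]
width: 0.0004
```

```bash
python3 -c "
from h import *
tgt(-.062,0,.023)"
```

```text
t 8.35 duct-frame -0.0302 0.0002 z 0.0288 F [ 3.67 -3.82  2.68] w 0.0004
go [-0.0003 -0.0319  0.0055]
rot [ 0.56 -0.36 -0.17]
```

Call:
{"name": "jog_arm", "arguments": {"series": [{"x":0,"y":-0.002,"z":0.003,"rx":0.5,"ry":-0.3,"rz":0},{"x":0,"y":-0.003,"z":0.003,"rx":0.3,"ry":0,"rz":0},{"x":0,"y":-0.003,"z":0.002,"rx":0.3,"ry":0,"rz":0}]}}

```text
time: 8.6
tool_pos: [0.639, 0.0341, 0.026]
ee_rot: [3.135, -0.004, 0.946]
wrist_force: [4.5, -4.9, 3.0]
width: 0.0005
```

```bash
python3 -c "
from h import *
tgt(-.062,0,.023)"
```

```text
t 8.6 duct-frame -0.0316 0.0004 z 0.026 F [ 4.53 -4.87  3.01] w 0.0005
go [-0.0006 -0.0304  0.0028]
rot [ 0.39 -0.25 -0.23]
```

Going down now. Continue.

Call:
{"name": "jog_arm", "arguments": {"series": [{"x":0,"y":-0.004,"z":0.003,"rx":0.4,"ry":-0.2,"rz":-0.2},{"x":0,"y":-0.005,"z":0.002,"rx":0.4,"ry":0,"rz":0},{"x":0,"y":-0.005,"z":0.0015,"rx":0.4,"ry":0,"rz":0}]}}

```text
time: 8.85
tool_pos: [0.6346, 0.0382, 0.0234]
ee_rot: [3.139, -0.005, 0.947]
wrist_force: [1.4, -1.0, 2.9]
width: 0.0004
```

```bash
python3 -c "
from h import *
tgt(-.062,0,.023)"
```

```text
t 8.85 duct-frame -0.0376 0.0011 z 0.0234 F [ 1.38 -1.04  2.89] w 0.0004
go [-0.0012 -0.0244  0.0003]
rot [ 0.17 -0.3  -0.15]
```

Call:
{"name": "jog_arm", "arguments": {"series": [{"x":-0.001,"y":-0.006,"z":0.0002,"rx":0.2,"ry":-0.2,"rz":-0.2},{"x":0,"y":-0.006,"z":0.0002,"rx":0.3,"ry":0,"rz":0},{"x":0,"y":-0.006,"z":0.0003,"rx":0.2,"ry":0,"rz":0},{"x":0,"y":-0.005,"z":0.0003,"rx":0.2,"ry":0,"rz":0}]}}

```text
time: 9.18
tool_pos: [0.6136, 0.0524, 0.0225]
ee_rot: [-3.126, -0.002, 0.951]
wrist_force: [1.7, -1.9, 2.2]
width: 0.0004
```

```bash
python3 -c "
from h import *
tgt(-.062,0,.023)"
```

```text
t 9.18 duct-frame -0.063 0.0005 z 0.0225 F [ 1.71 -1.91  2.17] w 0.0004
go [-0.0005  0.0009 -0.0005]
rot [-0.89 -0.13  0.05]
```

Call:
{"name": "jog_arm", "arguments": {"series": [{"x":0,"y":0,"z":0.001,"rx":-0.9,"ry":0,"rz":0},{"x":0,"y":0,"z":0.0015,"rx":0,"ry":0,"rz":0},{"x":0,"y":0,"z":0.0015,"rx":0,"ry":0,"rz":0}]}}

```text
time: 9.43
tool_pos: [0.6131, 0.0528, 0.0222]
ee_rot: [3.137, -0.002, 0.952]
wrist_force: [0.3, -2.7, 7.6]
width: 0.0004
```

```bash
python3 -c "
from h import *
tgt(-.142,0,.0232)"
```

```text
t 9.43 duct-frame -0.0636 0.0006 z 0.0222 F [ 0.29 -2.71  7.56] w 0.0004
go [-0.0004 -0.0784 -0.0013]
rot [ 0.26 -0.11  0.14]
```

Call:
{"name": "jog_arm", "arguments": {"series": [{"x":0,"y":0,"z":0.002,"rx":0,"ry":0,"rz":0},{"x":0,"y":-0.002,"z":-0.001,"rx":0.2,"ry":0,"rz":0},{"x":0,"y":-0.006,"z":-0.0001,"rx":0,"ry":0,"rz":0},{"x":0,"y":-0.006,"z":-0.0001,"rx":0,"ry":0,"rz":0},{"x":0,"y":-0.006,"z":-0.0001,"rx":0,"ry":0,"rz":0}]}}

```text
time: 9.85
tool_pos: [0.5932, 0.0663, 0.0222]
ee_rot: [-3.141, -0.0, 0.953]
wrist_force: [2.1, -1.8, 3.1]
width: 0.0003
```

```bash
python3 -c "
from h import *
tgt(-.142,0,.023)"
```

```text
t 9.85 duct-frame -0.0877 -0.0001 z 0.0222 F [ 2.13 -1.75  3.14] w 0.0003
go [ 0.0002 -0.0543 -0.0007]
rot [-0.06 -0.    0.19]
```

Call:
{"name": "jog_arm", "arguments": {"series": [{"x":0,"y":-0.003,"z":-0.0009,"rx":0,"ry":0,"rz":0},{"x":0,"y":-0.004,"z":-0.0001,"rx":0,"ry":0,"rz":0},{"x":0,"y":-0.004,"z":0,"rx":0,"ry":0,"rz":0}]}}

```text
time: 10.1
tool_pos: [0.583, 0.0733, 0.0226]
ee_rot: [3.14, 0.001, 0.954]
wrist_force: [5.5, -4.2, 3.2]
width: 0.0006
```

```bash
python3 -c "
from h import *
tgt(-.142,0,.023)"
```

```text
t 10.1 duct-frame -0.1 -0.0003 z 0.0226 F [ 5.53 -4.21  3.23] w 0.0006
go [ 0.0005 -0.042  -0.0005]
rot [0.08 0.05 0.27]
```

Contact with a's bevel; slide on with a slight downward bias.

Call:
{"name": "jog_arm", "arguments": {"series": [{"x":0,"y":-0.005,"z":0.0003,"rx":0.2,"ry":0,"rz":0.2},{"x":0,"y":-0.005,"z":0.0008,"rx":0.3,"ry":0,"rz":0},{"x":0,"y":-0.005,"z":0.001,"rx":0.3,"ry":0,"rz":0}]}}

```text
time: 10.35
tool_pos: [0.5781, 0.0781, 0.0246]
ee_rot: [3.132, -0.003, 0.951]
wrist_force: [6.4, -4.3, 3.5]
width: 0.0005
```

```bash
python3 -c "
from h import *
tgt(-.142,0,.023)"
```

```text
t 10.35 duct-frame -0.1068 0.0008 z 0.0246 F [ 6.36 -4.26  3.48] w 0.0005
go [-0.0007 -0.0352  0.0013]
rot [ 0.53 -0.2   0.05]
```

Call:
{"name": "jog_arm", "arguments": {"series": [{"x":-0.0005,"y":-0.004,"z":0.002,"rx":0.5,"ry":-0.2,"rz":0},{"x":0,"y":-0.005,"z":0.002,"rx":0.4,"ry":0,"rz":0},{"x":0,"y":-0.005,"z":0.002,"rx":0.4,"ry":0,"rz":0}]}}

```text
time: 10.6
tool_pos: [0.5753, 0.0812, 0.0239]
ee_rot: [3.131, -0.006, 0.95]
wrist_force: [4.5, -4.5, 2.7]
width: 0.0007
```

```bash
python3 -c "
from h import *
tgt(-.142,0,.023)"
```

```text
t 10.6 duct-frame -0.1109 0.0017 z 0.0239 F [ 4.5  -4.54  2.66] w 0.0007
go [-0.0017 -0.0311  0.0005]
rot [ 0.62 -0.32  0.01]
```

Call:
{"name": "jog_arm", "arguments": {"series": [{"x":-0.0015,"y":-0.006,"z":0.001,"rx":0.6,"ry":-0.3,"rz":0},{"x":0,"y":-0.006,"z":0.001,"rx":0.4,"ry":0,"rz":0},{"x":0,"y":-0.006,"z":0.0008,"rx":0.4,"ry":0,"rz":0}]}}

```text
time: 10.85
tool_pos: [0.565, 0.0888, 0.0245]
ee_rot: [-3.141, -0.006, 0.949]
wrist_force: [1.0, -0.9, 2.1]
width: 0.0005
```

```bash
python3 -c "
from h import *
tgt(-.142,0,.023)"
```

```text
t 10.85 duct-frame -0.1236 0.0018 z 0.0245 F [ 1.03 -0.92  2.1 ] w 0.0005
go [-0.0018 -0.0184  0.0015]
rot [-0.04 -0.34 -0.07]
```

Call:
{"name": "jog_arm", "arguments": {"series": [{"x":-0.0015,"y":-0.006,"z":0.0008,"rx":0,"ry":-0.3,"rz":0},{"x":0,"y":-0.006,"z":0.0008,"rx":0,"ry":0,"rz":0},{"x":0,"y":-0.005,"z":0.001,"rx":0,"ry":0,"rz":0},{"x":0,"y":0,"z":0.0015,"rx":0,"ry":0,"rz":0},{"x":0,"y":0,"z":0.0015,"rx":0,"ry":0,"rz":0}]}}

```text
time: 11.27
tool_pos: [0.549, 0.0988, 0.0222]
ee_rot: [3.138, -0.001, 0.95]
wrist_force: [1.3, -3.0, 9.7]
width: 0.0004
```

```bash
python3 -c "
from h import *
tgt(-.142,0,.0222)"
```

```text
t 11.27 duct-frame -0.1424 0.0007 z 0.0222 F [ 1.3  -2.99  9.65] w 0.0004
go [-0.0007  0.0004 -0.    ]
rot [ 0.2  -0.06  0.02]
```

Call:
{"name": "jog_arm", "arguments": {"series": [{"x":0,"y":0,"z":0.0015,"rx":0,"ry":0,"rz":0},{"x":0,"y":0,"z":-0.003,"rx":0,"ry":0,"rz":0},{"x":0,"y":0,"z":-0.008,"rx":0,"ry":0,"rz":0},{"x":0,"y":0,"z":-0.008,"rx":0,"ry":0,"rz":0}]}}

```text
time: 11.6
tool_pos: [0.5427, 0.1005, 0.038]
ee_rot: [-3.135, 0.005, 0.952]
wrist_force: [-0.4, 0.9, 0.3]
width: 0.0007
```

Run:
```python
from h import *
tgt(-.142,0,.04)
from bench import cams
import cv2
for n,(r0,r1,c0,c1) in(('wrist',(0,480,0,640)),('side',(185,325,200,360))):
    s=cams.snapshot(n);i=cv2.convertScaleAbs(s['img'][r0:r1,c0:c1,::-1],alpha=1.3)
    if n=='side': i=cv2.resize(i,None,fx=4.2,fy=4.2,interpolation=cv2.INTER_CUBIC)
    cv2.imwrite(f'pics/{n}2.png',i)
```

```text
t 11.6 duct-frame -0.1486 -0.0016 z 0.038 F [-0.38  0.87  0.32] w 0.0007
go [ 0.0016  0.0066 -0.002 ]
rot [-0.35  0.31  0.13]
```

View pics/side2.png

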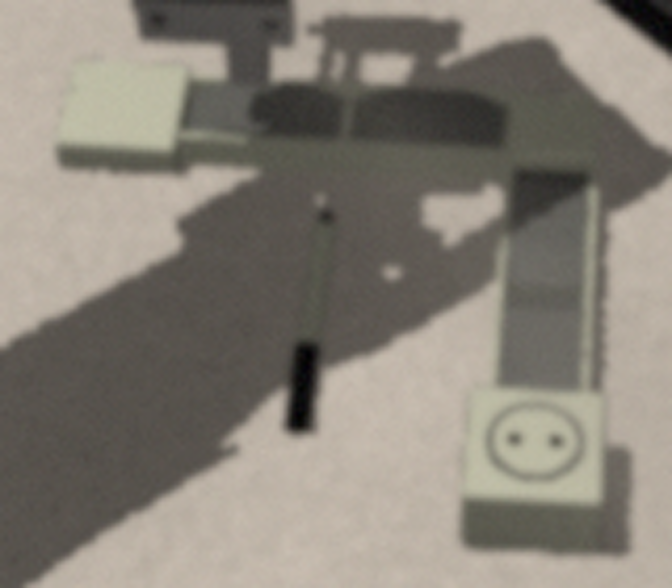

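View pics/wrist2.png

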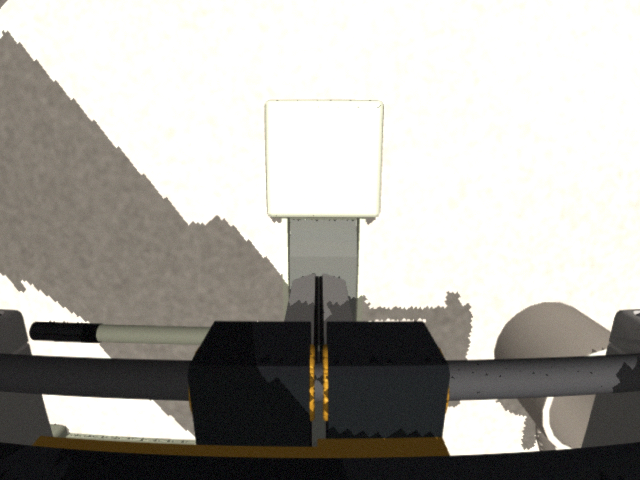

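Call:
{"name": "jog_arm", "arguments": {"series": [{"x":0,"y":0,"z":-0.02,"rx":0,"ry":0,"rz":0},{"x":0,"y":0,"z":-0.03,"rx":0,"ry":0,"rz":0},{"x":0,"y":0,"z":-0.03,"rx":0,"ry":0,"rz":0},{"x":0,"y":0,"z":-0.03,"rx":0,"ry":0,"rz":0},{"x":0.01,"y":-0.035,"z":-0.02,"rx":0,"ry":0,"rz":0},{"x":0.01,"y":-0.035,"z":0,"rx":0,"ry":0,"rz":0},{"x":0.01,"y":-0.035,"z":0,"rx":0,"ry":0,"rz":0},{"x":0.01,"y":-0.035,"z":0,"rx":0,"ry":0,"rz":0},{"x":0.01,"y":-0.035,"z":0,"rx":0,"ry":0,"rz":0},{"x":0.01,"y":-0.03,"z":0,"rx":0,"ry":0,"rz":0},{"x":0,"y":0,"z":0,"rx":0,"ry":0,"rz":0},{"x":0,"y":0,"z":0,"rx":0,"ry":0,"rz":0}]}}

```text
time: 12.7
tool_pos: [0.4024, 0.2752, 0.1716]
ee_rot: [-3.123, 0.01, 0.949]
wrist_force: [-0.3, 0.0, 0.7]
width: 0.0005
```

Run:
```python
from h import *
from bench import cams
import cv2
s=cams.snapshot('top');cv2.imwrite('pics/top3.png',cv2.convertScaleAbs(s['img'][:,:,::-1],alpha=1.3))
s=cams.snapshot('side');cv2.imwrite('pics/side3.png',cv2.resize(cv2.convertScaleAbs(s['img'][185:325,200:360,::-1],alpha=1.4),None,fx=4.2,fy=4.2,interpolation=cv2.INTER_CUBIC))
```

View pics/side3.png

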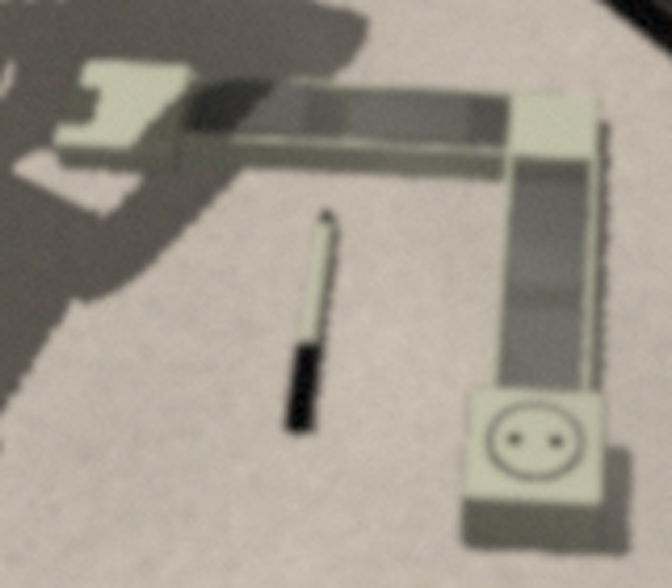

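View pics/top3.png

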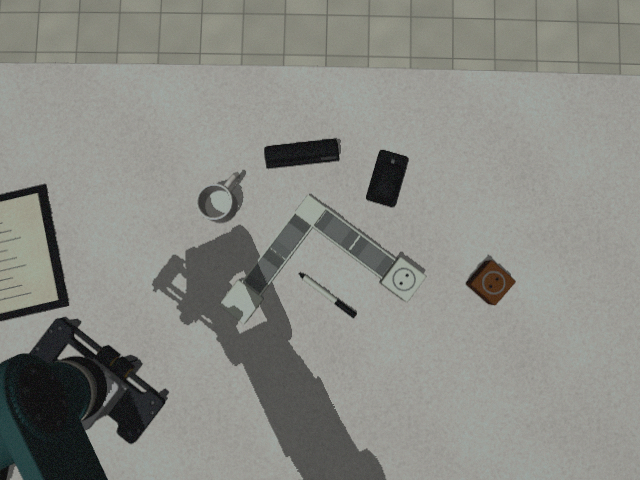

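All four covers sit flush in the duct. The pen (328,295), mug (218,202), mouse (387,178) and stapler (302,153) are where they started, and the arm is clear.

```bash
python3 -c "
from bench import ticket
print(ticket.close_job())"
```

```text
the job is handed in; nothing more can be done
None
```

I pressed all four covers home in one pass along the duct, starting at the white socket box: d, c, round the elbow, then b and a. The job is handed in, with the last move ending at 12.7 s of the 48 s allowed.

- **Covers home:** Each cover stopped at a measured tip height of 22.2 mm, against a nominal 22 mm. The wrist force pressing on the covers stayed at about 14 N or less wherever I read it, which was at the end of each move.
- **Fingertips on the duct:** I stayed on or just above the duct from d until a was home. My first lift afterwards was to 38 mm, to check with the cameras before moving away.
- **Uneven spot on b:** The tip rode up b's bevel to about 29 mm before pushing the piece down. I then pressed b at its centre to the same stop height as the others.
- **Last camera check:** The side and top pictures show all four covers flush. The pen, mug, mouse and stapler looked unmoved, and no check failed.
- **Refused move:** My first move call was refused as invalid, before the arm had moved.

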